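Refit the seal knob of a bag sealer and hold it pressed

TASK

The seal knob of the bag sealer has come off because the rivet pin beside its D-shaft has crept up under it: knock that pin down flush with the plate with the mallet (not with the fingers), and put the mallet back down on the table. Then turn the knob so that its bore matches the flat of the D-shaft, push it fully home on the shaft, press knob and shaft all the way down against the spring, and finish like that: the program ends with the fingers still on the knob, holding it pressed down. Leave the tape roll, the till roll and the box of staples where they are.

Things in the scene. Friction and masses are not known exactly. Their poses are not given: they have to be found in the camera images.
- sealer: Fixed bag sealer, grey body 80 (x) x 330 (y) x 56 mm, origin under its centre on the table, z up. Pressing arm lies shut along the top up to y = +61 mm, 90 mm high. At the +y end a bare plate, top 58 mm above the table: D-shaft at x 0, y +118 mm; raised rivet pin at y +139 mm (21 mm from the shaft axis, on the side of the free end); a second rivet at y +97 mm is flush already.
- shaft_tip (a point): Centre of the top of the upright steel D-shaft: 12 mm diameter, one flat 3 mm from the axis, tip chamfered 1.5 mm; released it stands 23 mm above the plate (81 mm above the table). x axis: from the shaft axis square out through the flat; z up; moves with the shaft. The shaft also turns, against 0.06 N m of friction.
- shaft_press (a joint): How far the shaft is pressed down, m: 0 released, 0.005 all the way (hard stop). The spring takes 2 N to start and 7 N at the stop and pushes it back up when let go.
- pin_head (a point): Centre of the top of the raised rivet pin's steel head, 8 mm diameter. It starts 6.5 to 9.5 mm above the plate; home, its top is 0.5 mm above the plate. z up.
- rivet_pin (a joint): How far the pin is driven, m: starts at 0 to 0.003; 0.009 is home, flush (hard stop). Takes a push of a little over 8 N to move and stays where it is left.
- knob: Loose black bar knob, 0.05 kg, upright on the table. Origin: centre of its underside; z up. Skirt: disc 54 mm diameter, 6 mm thick. On it a bar grip 20 mm wide (y), x -20 to +26 mm, top 36 mm above the underside; sides flat and parallel from x -16 to +15 mm, then tapered to the pointer at the +x end (white line on top).
- knob_bore (a point): Centre of the mouth of the knob's D-bore, in its underside (at the knob's origin, same axes). Bore 13 mm diameter, flat 3.5 mm from the axis on the +x (pointer) side, mouth chamfered 1.5 mm, 16 mm deep: goes on with its x along shaft_tip's x; fully home when 16 mm below shaft_tip. The skirt is then 7 mm above the plate, pressed 2 mm: a proud pin stops it.
- mallet: Loose mallet, 0.27 kg, standing on one face of its head, handle level. Origin: centre of the head, 35 mm above the table; z up the head's axis. Head: cylinder 34 mm diameter, 70 mm long, flat faces at z -35 and +35 mm. Handle along -x to x -133 mm, flat-sided, 20 mm wide (y), 24 mm high (z), centred at the origin's height; centre of mass about 7 mm from the origin along -x.
- tape_roll: Bystander: roll of brown packing tape, 68 mm diameter, 48 mm high, lying on its flat side; origin at the centre of its underside.
- till_roll: Bystander: white till roll, 48 mm diameter, 57 mm high, standing; origin at the centre of its underside.
- staple_carton: Bystander: green box of staples 36 x 58 x 24 mm; origin at the centre of its underside.
There are look-alikes about, which are no part of the job. Leave any yellow look-alike of the knob alone.

How it is judged:
By the outcome, as a careful person would: the job done as asked, in the order asked, and still so for the second after the job is handed in, while the arm keeps its last pose, push and grip.
It also fails if it takes over 72 s, if anything falls off the work surface, if the arm or the gripper's body presses on something with over 40 N, if the wrist force passes 120 N, or if a joint passes its speed limit or range.

ROBOT

A 6-joint arm with a two-finger parallel gripper is mounted at the origin on the work surface; the furniture and walls round the work are solid. World frame = base frame: x ahead of the robot, y to its left, z up, the work surface at z = 0. Lengths are in mm, angles in rad, forces in N, time in s.
With the tool pointing down it reaches from about 350 to 975 mm from the base axis. Payload 7.1 kg.
Tool frame: the origin (TCP) lies midway between the tips of the shut fingers; the grasp point (between the pads) lies 19 mm behind it (ctrl.grip_depth is the distance from the TCP to the grasp point, in mm); z points along the fingers, y is the line along which they close (so a half turn about z gives the same grasp; the last joint's range is limited). The gripper opens to 88 mm and grips with 3 to 60 N. Pads are 20 mm wide; open, the fingers measure 115 mm over their backs; the gripper's body (75 mm by 178 mm) begins 61 mm behind the grasp point.
Start: joints at [-1.324, 0.423, 1.63, -0, 1.089, -0.019], TCP at [164.194, -603.03, 222.675] pointing down, gripper open.
Joint ranges: [-3, 3], [-0.9, 2.11], [0.09, 2.58], [-1.31, 4.45], [0.11, 2.69], [-2.54, 2.54]. Speed limits (rad/s): [2.39, 2.39, 3.01, 3.14, 3.14, 3.14].

INTERFACE

Orientations are given as a rotation vector (axis times angle).
In Python, from workcell import ctrl, cams gives the robot as it stands.
- The arm moves only by the tool move_arm, never from a script. Its argument "steps" is a list of rows, each a list of 3 entries, a list of its own where there are three numbers: the shift along the tool's x, y, z in units of 25 mm (1.0 is 25 mm), then the turn about the tool's z in units of 5 degrees (1.0 is 5 degrees), then the closure, from 0 (fully open) to 1 (shut). A call has 1 to 20 rows; each row shifts and turns the commanded pose from where the row before left it, along the tool's axes as they then stand; what a row does not reach is not made up. A row lasts 1/12 s, in which the tool goes at most 41.7 mm and 7.16 degrees, less where a joint would pass 70% of its speed; a pose out of reach is approached as far as the arm can. A call is refused whole if a number of a shift passes 1 or a number of a turn 1, either way. A call with a gripper value outside its range is refused whole. The fingers move at their own pace and stop on an object; the grip force is fixed at half the most. Time passes only in rows, so rows that do not move let the fingers close. It gives the time, the measured TCP pose, the force, the opening and the grip force at its end, in the units of the state.
- ctrl.get_obs(): the state, without advancing time (a new reading comes with each control period).
- cams.get_image(name): name is "side" or "top"; returns a dict with "image" (480x640x3 uint8, red, green, blue), "camera_matrix" (3x3 intrinsics, pixels), "xyz" and "rotation" of the camera in the world. Camera axes: x right, y down, z forward; pixel columns grow to the right and rows downward; lengths in mm; the calibration is good to about 2 mm. A picture is of the moment at which its call begins. There is no depth.
- ctrl.close_job(): hands the job in; it is judged then, once.
Trained networks look in the newest picture that a camera, given by its name, has taken for a name from the list of things; names that differ only in an ending like _2 or _b are one class to them, and where a whole thing is asked for, a point or a joint stands for the part that bears it (a point fixed in the world has none). Each returns a list of dicts, best first, with "p" (0 to 1); they miss things now and then, are a little off and sometimes report something else, mostly with a low value. They report only what shows in the picture. A call takes as long as a camera call. They do not tell look-alikes from the thing itself.
- cams.boxes_of(camera, thing): "rect" ([centre column, centre row, width, height] in pixels, round what is visible of it).
- cams.cut_out(camera, thing): "pixels" (480x640 bool, what is visible of it) and "rect" ([centre column, centre row, width, height] in pixels, round what is visible of it).
The state is a dict: "t": time; "qpos": joint angles; "qvel": joint speeds; "joint_torque": joint torques, N m; "ee_pos": TCP position; "orientation": TCP orientation; "ft_force": force on the tool from outside, world axes, zero at the start; "moment": the same for the moment, N m; "width": finger opening in mm; "grasp_force": force on a finger pad.
Only numpy, scipy, OpenCV 4.12 (cv2) and the standard library are available. Lean on these libraries where they do the work, as an engineer would, in place of code of your own. Each camera call takes 0.05 s, during which the arm holds its last target. There are 200 camera calls.

## Working session

There is one attempt and no reset: what is moved stays moved. The work goes in short steps, Python scripts to look and compute and a tool call to move; the robot and the scene stay as the last step left them, time stands still between calls to the robot, and variables do not carry over. Pictures are saved under pics/ and viewed, at most 13 in all, crops included, and the job is handed in when it is done.

Besides the shell and the picture viewer there is one more tool, called after "Call:" as a command line: name --argument value ..., lists and objects as JSON in quotes. move_arm: Moves the arm, as the interface text tells. Its arguments: {"type":"object","properties":{"steps":{"type":"array"}},"required":["steps"]}

```bash
mkdir -p pics; ls
cat > h.py <<'E'
import numpy as np, cv2
from workcell import ctrl, cams
def ray(im,u,v):
    K=im["camera_matrix"];d=np.array(im["rotation"])@np.linalg.solve(np.array(K),[u,v,1.0]);return np.array(im["xyz"]),d
def at_z(im,u,v,z):
    o,d=ray(im,u,v);return o+d*(z-o[2])/d[2]
def proj(im,p):
    q=np.array(im["rotation"]).T@(np.array(p,float)-im["xyz"]);q=np.array(im["camera_matrix"])@q;return q[:2]/q[2]
def tri(im1,a,im2,b):
    o1,d1=ray(im1,*a);o2,d2=ray(im2,*b);s=np.linalg.lstsq(np.c_[d1,-d2],o2-o1,rcond=None)[0]
    p,q=o1+d1*s[0],o2+d2*s[1];return (p+q)/2,np.linalg.norm(p-q)
def save(im,n,crop=None,k=1):
    a=im["image"][:,:,::-1]
    if crop: a=a[crop[1]:crop[3],crop[0]:crop[2]]
    cv2.imwrite("pics/"+n,cv2.resize(a,None,fx=k,fy=k,interpolation=cv2.INTER_CUBIC))
E
python3 - <<'E'
from h import *
for c in("top","side"):
    im=cams.get_image(c);save(im,c+"0.png");print(c,np.round(im["xyz"]),np.round(im["rotation"],3).tolist(),np.round(im["camera_matrix"],1).tolist())
    for t in("sealer","shaft_tip","pin_head","knob","mallet","tape_roll","till_roll","staple_carton"):
        print(t,[(round(b["p"],2),np.round(b["rect"]).tolist(),np.round(at_z(im,b["rect"][0],b["rect"][1],0)).tolist()) for b in cams.boxes_of(c,t)][:4])
E
```

```text
pics
top [ 301. -108. 1033.] [-2.154, 2.113, -0.146] [[456.5, 0.0, 315.6], [0.0, 456.5, 240.4], [0.0, 0.0, 1.0]]Traceback (most recent call last):
  File "<stdin>", line 5, in <module>
  File "h.py", line 6, in at_z
    o,d=ray(im,u,v);return o+d*(z-o[2])/d[2]
                                        ~^^^
IndexError: invalid index to scalar variable.
```

Rotation is a rotation vector; convert it.

```bash
sed -i 's/np.array(im\["rotation"\])/R(im)/' h.py
cat >> h.py <<'E'
from scipy.spatial.transform import Rotation
def R(im): return Rotation.from_rotvec(im["rotation"]).as_matrix()
E
python3 - <<'E'
from h import *
for c in("top","side"):
    im=cams.get_image(c);save(im,c+"0.png");print(c,np.round(im["xyz"]),np.round(R(im),2).tolist())
    for t in("sealer","shaft_tip","pin_head","knob","mallet","tape_roll","till_roll","staple_carton"):
        print(t,[(round(b["p"],2),np.round(b["rect"]).tolist(),np.round(at_z(im,b["rect"][0],b["rect"][1],0)).tolist()) for b in cams.boxes_of(c,t)][:4])
E
```

```text
top [ 301. -108. 1033.] [[0.02, -0.99, 0.15], [-1.0, -0.02, 0.02], [-0.02, -0.15, -0.99]]
sealer []
shaft_tip []
pin_head []
knob [(0.91, [303.0, 285.0, 21.0, 20.0], [358.0, -62.0, 0.0]), (0.58, [269.0, 249.0, 27.0, 23.0], [440.0, 18.0, 0.0])]
mallet [(0.8, [173.0, 230.0, 46.0, 58.0], [479.0, 241.0, 0.0])]
tape_roll [(0.9, [234.0, 196.0, 32.0, 38.0], [563.0, 103.0, 0.0])]
till_roll [(0.72, [469.0, 184.0, 31.0, 28.0], [599.0, -442.0, 0.0])]
staple_carton [(0.82, [400.0, 304.0, 32.0, 21.0], [321.0, -279.0, 0.0])]
side [114. 626. 776.] [[-0.91, -0.27, 0.33], [-0.42, 0.59, -0.68], [-0.01, -0.76, -0.65]]
sealer [(0.85, [363.0, 212.0, 36.0, 94.0], [440.0, -370.0, 0.0])]
shaft_tip []
pin_head []
knob [(0.88, [351.0, 287.0, 20.0, 27.0], [359.0, -71.0, 0.0]), (0.62, [302.0, 300.0, 22.0, 26.0], [447.0, 16.0, 0.0])]
mallet [(0.94, [239.0, 354.0, 75.0, 39.0], [501.0, 206.0, 0.0]), (0.23, [324.0, 184.0, 15.0, 24.0], [607.0, -462.0, 0.0]), (0.18, [305.0, 300.0, 21.0, 24.0], [442.0, 12.0, 0.0])]
tape_roll [(0.67, [242.0, 306.0, 28.0, 36.0], [568.0, 89.0, 0.0])]
till_roll [(0.88, [324.0, 184.0, 20.0, 28.0], [605.0, -460.0, 0.0])]
staple_carton [(0.62, [390.0, 240.0, 13.0, 22.0], [326.0, -281.0, 0.0])]
```

View pics/top0.png

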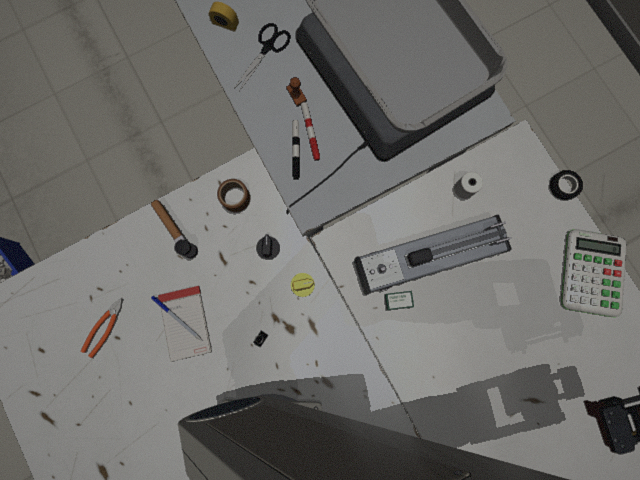

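View pics/side0.png

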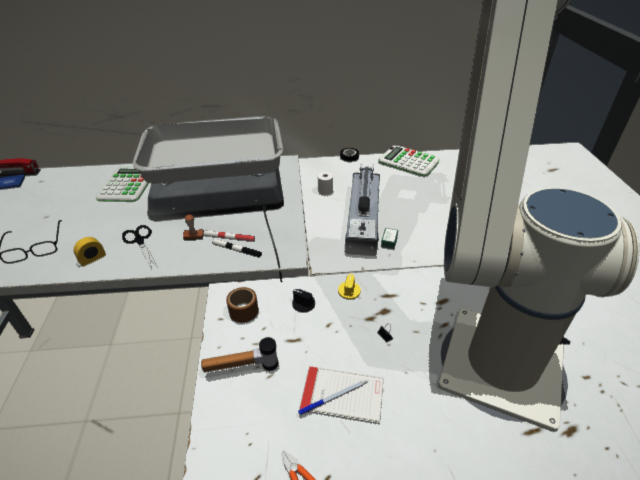

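The top view shows the mallet (head at 185,245, handle end at 157,205), the black knob (268,246), the yellow decoy (303,285) and the sealer plate end near (380,268). I'll look at these closer.

Run:
```python
from h import *
T=cams.get_image("top");S=cams.get_image("side")
def c(im,u,v,w=50,h=38): return cv2.resize(im["image"][v-h//2:v+h//2,u-w//2:u+w//2,::-1],(400,300),interpolation=cv2.INTER_CUBIC)
cv2.imwrite("pics/c1.png",np.vstack([np.hstack([c(T,380,269),c(S,362,232)]),np.hstack([c(T,268,246),c(S,303,300)])]))
```

```text
(no output)
```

View pics/c1.png

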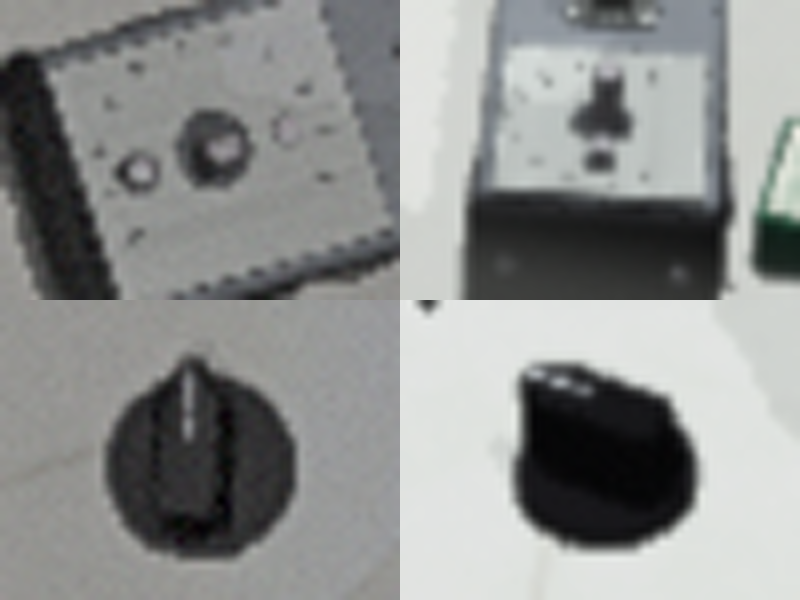

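Top-left crop: shaft tip ≈(382.7,268.7), proud pin ≈(372.6,271.8), flush rivet ≈(391,266.2) in top; side: shaft tip ≈(362.9,222.1), pin ≈(362,232.6). The black knob's pointer is up in the top view (+x world).

Run:
```python
from h import *
T=cams.get_image("top");mk={}
for t in("knob","mallet"): 
    mk["T"+t]=cams.cut_out("top",t)
S=cams.get_image("side")
for t in("knob","mallet","sealer"): mk["S"+t]=cams.cut_out("side",t)
print("shaft",tri(T,(382.75,268.75),S,(362.9,222.1)),at_z(T,382.75,268.75,81),at_z(S,362.9,222.1,81))
print("pin",tri(T,(372.6,271.8),S,(362.,232.6)),at_z(T,372.6,271.8,66))
print("flush",at_z(T,391,266.2,58.5),"hole",at_z(T,381.5,268.7,58))
for k,v in mk.items():
    for m in v[:2]: 
        ys,xs=np.nonzero(m["pixels"]);print(k,round(m["p"],2),np.round(m["rect"]).tolist(),len(xs),xs.mean().round(1),ys.mean().round(1))
# mallet: head/handle by colour in top
hsv=cv2.cvtColor(T["image"],cv2.COLOR_RGB2HSV)
sub=T["image"][195:262,145:202].astype(int)
dark=(sub.sum(2)<200); br=(sub[:,:,0]-sub[:,:,2]>40)
for n,m in(("dark",dark),("brown",br)):
    n_,lab,st,c=cv2.connectedComponentsWithStats(m.astype(np.uint8));i=1+st[1:,4].argmax();ys,xs=np.nonzero(lab==i)
    print(n,st[i],c[i]+[145,195]); 
    if n=="brown":
        w=np.array([at_z(T,x+145,y+195,47)[:2] for x,y in zip(xs,ys)]);cc=w.mean(0);u,s,vt=np.linalg.svd(w-cc,full_matrices=False);pr=(w-cc)@vt[0];print("brown world",cc,vt[0],np.degrees(np.arctan2(vt[0][1],vt[0][0])),pr.min(),pr.max())
def c(im,x0,y0,w,h): return cv2.resize(im["image"][y0:y0+h,x0:x0+w,::-1],(400,300),interpolation=cv2.INTER_CUBIC)
cv2.imwrite("pics/c2.png",np.hstack([cv2.resize(T["image"][195:265,145:205,::-1],(400,467),interpolation=cv2.INTER_CUBIC),cv2.resize(S["image"][325:385,195:285,::-1],(400,467))]))
```

```text
shaft (array([ 391.97781564, -231.65473333,   74.93058349]), np.float64(0.6630974178802217)) [ 391.08139329 -230.95394066   81.        ] [ 389.8984824  -224.16345208   81.        ]
pin (array([ 386.53515622, -212.52157229,   55.88573506]), np.float64(0.045341316657850315)) [ 385.62607732 -211.4414889    66.        ]
flush [ 399.00750273 -251.46591644   58.5       ] hole [ 393.31933441 -231.26960179   58.        ]
Tknob 0.93 [305.0, 285.0, 23.0, 26.0] 492 302.2 284.2
Tknob 0.77 [269.0, 248.0, 25.0, 22.0] 416 267.8 248.1
Tmallet 0.71 [174.0, 230.0, 47.0, 59.0] 875 174.5 231.8
Sknob 0.73 [350.0, 287.0, 20.0, 27.0] 378 349.2 288.4
Sknob 0.61 [302.0, 300.0, 20.0, 25.0] 434 302.4 300.8
Smallet 0.85 [240.0, 353.0, 74.0, 35.0] 1285 245.6 357.9
Ssealer 0.56 [363.0, 213.0, 33.0, 93.0] 2561 363.2 214.0
dark [ 12   5  41  59 431] [181.90487239 240.80742459]
brown [  7   5  28  39 310] [165.47419355 218.85806452]
brown world [496.11754894 244.40013085] [-0.80387538 -0.59479776] -143.50178343624864 -49.7998904934121 48.70632908162303
```

View pics/c2.png

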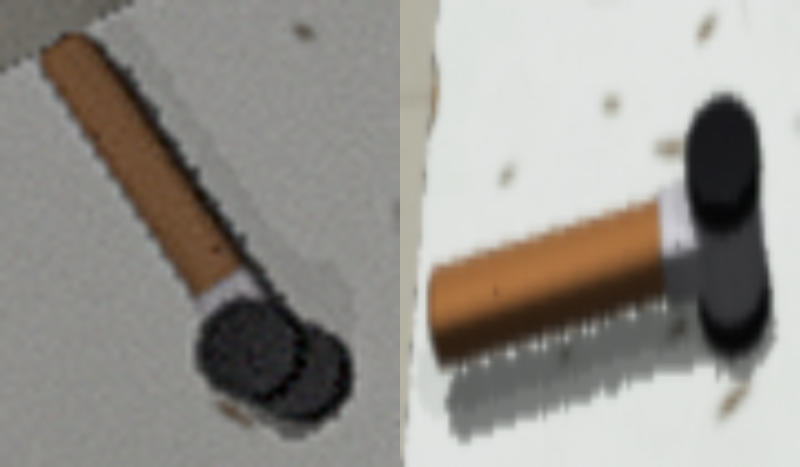

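Run:
```python
from h import *
T=cams.get_image("top");S=cams.get_image("side")
print("mallet head",at_z(T,181.8,247.05,70).round(1),"knob",at_z(T,267.8,247.2,6).round(1),"knob ptr",at_z(T,243+190.5/8-.5,227+60.5/7.895-.5,36).round(1))
sh=at_z(T,382.3,268.3,81);pin=at_z(T,372.2,271.4,66);fl=at_z(T,390.55,265.8,58.5);print(sh.round(1),pin.round(1),fl.round(1))
print("side: shaft",at_z(S,362.4,221.6,81).round(1),"pin",at_z(S,361.6,232.2,66).round(1))
# knob in side: model circle extents
k=at_z(T,267.8,247.2,6)
for z in(0,6):
    P=np.array([proj(S,[k[0]+27*np.cos(a),k[1]+27*np.sin(a),z]) for a in np.arange(0,6.3,.1)]);print("side circ",P.min(0),P.max(0))
m=at_z(T,181.8,247.05,70)
for z in(0,70):
    P=np.array([proj(S,[m[0]+17*np.cos(a),m[1]+17*np.sin(a),z]) for a in np.arange(0,6.3,.1)]);print("mallet side circ",P.min(0),P.max(0))
o=ctrl.get_obs();print(o["t"],o["ee_pos"],Rotation.from_rotvec(o["orientation"]).as_matrix().round(3).tolist(),o["width"],o["ft_force"])
```

```text
mallet head [430.6 196.6  70. ] knob [442.5  20.2   6. ] knob ptr [467.5  20.8  36. ]
[ 392. -230.   81.] [ 386.5 -210.6   66. ] [ 399.8 -250.5   58.5]
side: shaft [ 391.8 -225.6   81. ] pin [ 384.2 -201.8   66. ]
side circ [292.06596852 293.6588781 ] [315.02446113 311.01387129]
side circ [291.93840306 291.94619106] [314.98446704 309.29863947]
mallet side circ [262.58758115 355.74241256] [279.0621398 369.906709 ]
mallet side circ [259.24643582 335.01608179] [276.59764036 349.30974569]
1.55 [ 164.19360232 -603.01706498  222.6762256 ] [[0.965, 0.263, -0.0], [0.263, -0.965, -0.0], [-0.0, -0.0, -1.0]] 87.90132594446548 [-0.62875936 -0.10903152 -0.30658868]
```

Knob and mallet agree in both views (within ~1 px), and heights and sizes fit. Moving towards the mallet.

Call:
move_arm --steps '[[[0.95, -0.78, 0], 0, 0], [[0.95, -0.78, 0], 0, 0], [[0.95, -0.78, 0], 0, 0], [[0.95, -0.78, 0], 0, 0], [[0.95, -0.78, 0], 0, 0], [[0.95, -0.78, 0], 0, 0], [[0.95, -0.78, 0], 0, 0], [[0.95, -0.78, 0], 0, 0], [[0.95, -0.78, 0], 0, 0], [[0.95, -0.78, 0], 0, 0], [[0.95, -0.78, 0], 0, 0], [[0.95, -0.78, 0], 0, 0], [[0.95, -0.78, 0], 0, 0], [[0.95, -0.78, 0], 0, 0], [[0, 0, 0], -0.84, 0], [[0, 0, 0], -0.84, 0], [[0, 0, 0], -0.84, 0], [[0, 0, 0], -0.84, 0], [[0, 0, 0], -0.84, 0]]'

```text
t: 3.13
ee_pos: [413.5, -252.2, 222.8]
orientation: [2.984, 0.983, 0.0]
ft_force: [-0.6, -1.0, -0.1]
width: 87.8
grasp_force: 0.0
```

```bash
cat >> h.py <<'E'
def to(x,y,z,yaw=None):
    "distance from the present TCP to a world point in tool axes (mm), and units"
    o=ctrl.get_obs();M=Rotation.from_rotvec(o["orientation"]).as_matrix();d=M.T@(np.array([x,y,z])-o["ee_pos"])
    a=np.degrees(np.arctan2(M[1,0],M[0,0]));print("t",round(o["t"],2),"pos",o["ee_pos"].round(1),"yaw",a.round(1),"w",round(o["width"],1),"F",np.round(o["ft_force"],1),"g",np.round(o["grasp_force"],1),"tilt",M[2].round(3));print("mm",d.round(1),"units",(d/25).round(3), "turn", None if yaw is None else round((a-yaw)/5,2))
E
python3 -c "
from h import *
to(430.6,196.6,150,36.3)"
```

```text
t 3.13 pos [ 413.5 -252.2  222.8] yaw 36.5 w 87.8 F [-0.6 -1.  -0.1] g 0.0 tilt [ 0.  0. -1.]
mm [ 280.5 -350.8   72.7] units [ 11.218 -14.031   2.909] turn 0.03
```

Call:
move_arm --steps '[[[0.7, -0.877, 0.18], 0, 0], [[0.7, -0.877, 0.18], 0, 0], [[0.7, -0.877, 0.18], 0, 0], [[0.7, -0.877, 0.18], 0, 0], [[0.7, -0.877, 0.18], 0, 0], [[0.7, -0.877, 0.18], 0, 0], [[0.7, -0.877, 0.18], 0, 0], [[0.7, -0.877, 0.18], 0, 0], [[0.7, -0.877, 0.18], 0, 0], [[0.7, -0.877, 0.18], 0, 0], [[0.7, -0.877, 0.18], 0, 0], [[0.7, -0.877, 0.18], 0, 0], [[0.7, -0.877, 0.18], 0, 0], [[0.7, -0.877, 0.18], 0, 0], [[0.7, -0.877, 0.18], 0, 0], [[0.7, -0.877, 0.18], 0, 0], [[0, 0, 0], 0, 0], [[0, 0, 0], 0, 0]]'

```text
t: 4.63
ee_pos: [431.7, 197.2, 150.5]
orientation: [2.984, 0.981, -0.0]
ft_force: [0.1, -0.2, -0.7]
width: 87.7
grasp_force: 0.0
```

Run:
```python
from h import *
to(430.6,196.6,32,36.3)
T=cams.get_image("top");S=cams.get_image("side")
p=ctrl.get_obs()["ee_pos"];print(proj(T,p),proj(S,p))
def c(im,u,v): return cv2.resize(im["image"][v-60:v+60,u-50:u+50,::-1],(400,480),interpolation=cv2.INTER_CUBIC)
cv2.imwrite("pics/c3.png",np.hstack([c(T,175,240),c(S,268,330)]))
```

```text
t 4.63 pos [431.7 197.2 150.5] yaw 36.4 w 87.7 F [ 0.1 -0.2 -0.7] g 0.0 tilt [-0. -0. -1.]
mm [-1.200e+00 -1.000e-01  1.185e+02] units [-0.049 -0.005  4.739] turn 0.02
[169.74339249 240.84763868] [263.95132629 314.83179419]
```

View pics/c3.png

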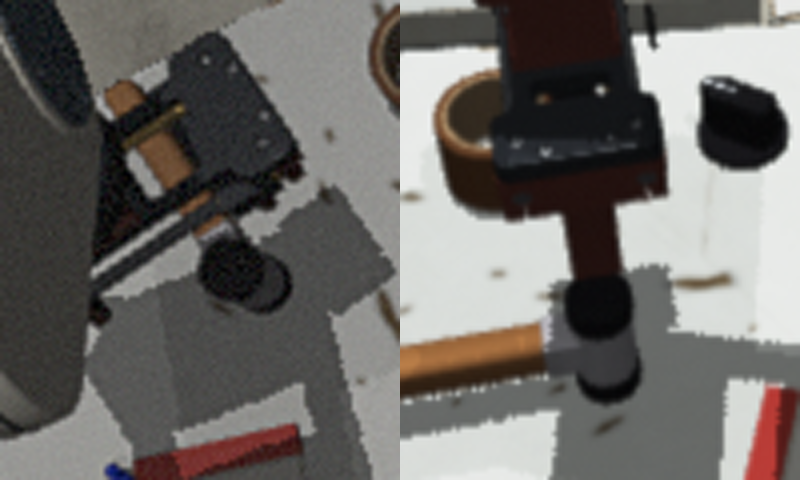

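Gripper is over the head, with its fingers either side of the handle line. Descending and closing.

Call:
move_arm --steps '[[[-0.01, 0, 0.79], 0, 0], [[-0.01, 0, 0.79], 0, 0], [[-0.01, 0, 0.79], 0, 0], [[-0.01, 0, 0.79], 0, 0], [[-0.01, 0, 0.79], 0, 0], [[0, 0, 0.79], 0, 0], [[0, 0, 0], 0, 0], [[0, 0, 0], 0, 1], [[0, 0, 0], 0, 1], [[0, 0, 0], 0, 1], [[0, 0, 0], 0, 1], [[0, 0, 0], 0, 1], [[0, 0, 0], 0, 1], [[0, 0, 0], 0, 1], [[0, 0, 0], 0, 1]]'

```text
t: 5.98
ee_pos: [430.9, 195.6, 32.4]
orientation: [-2.986, -0.977, -0.001]
ft_force: [-0.4, -0.2, -0.1]
width: 38.3
grasp_force: 0.0
```

Call:
move_arm --steps '[[[0, 0, 0], 0, 1], [[0, 0, 0], 0, 1], [[0, 0, 0], 0, 1], [[0, 0, 0], 0, 1], [[0, 0, 0], 0, 1], [[0, 0, -0.2], 0, 1], [[0, 0, -0.6], 0, 1], [[0, 0, -0.8], 0, 1], [[0, 0, -0.8], 0, 1], [[0, 0, -0.8], 0, 1], [[0, 0, -0.8], 0, 1], [[0, 0, -0.8], 0, 1], [[0, 0, -0.8], 0, 1]]'

```text
t: 7.07
ee_pos: [430.2, 195.1, 173.0]
orientation: [2.986, 0.977, -0.002]
ft_force: [0.2, -0.1, -2.3]
width: 33.5
grasp_force: 30.0
```

```bash
python3 -c "
from h import *
to(384.6,-204.9,170,108.5)"
```

```text
t 7.07 pos [430.2 195.1 173. ] yaw 36.2 w 33.5 F [ 0.2 -0.1 -2.3] g 30.0 tilt [-0.001 -0.    -1.   ]
mm [-273.2  295.7    3.2] units [-10.928  11.828   0.129] turn -14.45
```

Call:
move_arm --steps '[[[-0.73, 0.79, 0], 0, 1], [[-0.73, 0.79, 0], 0, 1], [[-0.73, 0.79, 0], 0, 1], [[-0.73, 0.79, 0], 0, 1], [[-0.73, 0.79, 0], 0, 1], [[-0.73, 0.79, 0], 0, 1], [[-0.73, 0.79, 0], 0, 1], [[-0.73, 0.79, 0], 0, 1], [[-0.73, 0.79, 0], 0, 1], [[-0.73, 0.79, 0], 0, 1], [[-0.73, 0.79, 0], 0, 1], [[-0.73, 0.79, 0], 0, 1], [[-0.73, 0.79, 0], 0, 1], [[-0.73, 0.79, 0], 0, 1], [[-0.73, 0.79, 0], 0, 1]]'

```text
t: 8.32
ee_pos: [384.2, -206.5, 172.0]
orientation: [-2.985, -0.976, 0.001]
ft_force: [0.5, 0.6, -3.9]
width: 33.7
grasp_force: 30.0
```

Call:
move_arm --steps '[[[0, 0, 0], -0.97, 1], [[0, 0, 0], -0.97, 1], [[0, 0, 0], -0.97, 1], [[0, 0, 0], -0.97, 1], [[0, 0, 0], -0.97, 1], [[0, 0, 0], -0.97, 1], [[0, 0, 0], -0.97, 1], [[0, 0, 0], -0.97, 1], [[0, 0, 0], -0.97, 1], [[0, 0, 0], -0.97, 1], [[0, 0, 0], -0.97, 1], [[0, 0, 0], -0.97, 1], [[0, 0, 0], -0.97, 1], [[0, 0, 0], -0.97, 1], [[0, 0, 0], -0.97, 1], [[0, 0, 0], 0, 1], [[0, 0, 0], 0, 1]]'

```text
t: 9.73
ee_pos: [384.8, -205.2, 172.1]
orientation: [-1.828, -2.555, 0.0]
ft_force: [-0.3, 0.4, -2.5]
width: 33.7
grasp_force: 30.0
```

```bash
python3 -c "
from h import *
to(384.6,-204.9,115,108.5)"
```

```text
t 9.73 pos [ 384.8 -205.2  172.1] yaw 108.8 w 33.7 F [-0.3  0.4 -2.5] g 30.0 tilt [ 0. -0. -1.]
mm [ 0.3 -0.  57.1] units [ 1.200e-02 -2.000e-03  2.282e+00] turn 0.07
```

Call:
move_arm --steps '[[[0, 0, 0.76], 0, 1], [[0, 0, 0.76], 0, 1], [[0, 0, 0.76], 0, 1], [[0, 0, 0], 0, 1], [[0, 0, 0], 0, 1]]'

```text
t: 10.15
ee_pos: [384.4, -204.9, 114.7]
orientation: [-1.825, -2.554, 0.0]
ft_force: [0.4, -0.9, -1.8]
width: 34.0
grasp_force: 30.0
```

Run:
```python
from h import *
to(384.6,-204.9,115,108.5)
T=cams.get_image("top");S=cams.get_image("side")
p=ctrl.get_obs()["ee_pos"]
for z in (83,):
  for im in(T,S):
    P=np.array([proj(im,[p[0]+17*np.cos(a),p[1]+17*np.sin(a),z]) for a in np.arange(0,6.3,.1)]);print(P.min(0).round(1),P.max(0).round(1))
def c(im,u,v,w=25,h=30): return cv2.resize(im["image"][v-h:v+h,u-w:u+w,::-1],(400,480),interpolation=cv2.INTER_CUBIC)
cv2.imwrite("pics/c4.png",np.hstack([c(T,380,268),c(S,362,225)]))
```

```text
t 10.15 pos [ 384.4 -204.9  114.7] yaw 108.9 w 34.0 F [ 0.4 -0.9 -1.8] g 30.0 tilt [ 0.002 -0.002 -1.   ]
mm [-0.1  0.2 -0.3] units [-0.003  0.009 -0.013] turn 0.08
[362.5 262.9] [378.8 279.2]
[355.3 221.9] [368.7 230.3]
```

View pics/c4.png

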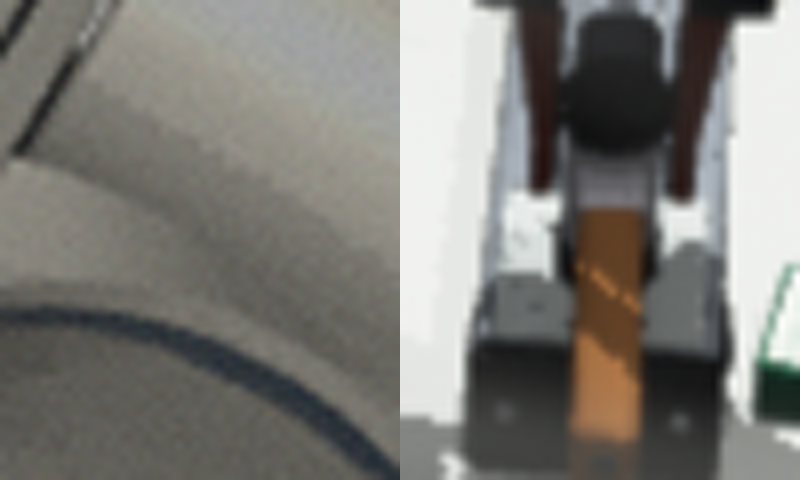

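The top view is blocked by the arm. The side view shows the head over the plate's end where predicted (bottom edge at v≈230.6, predicted 230.3). Descending while watching force.

Call:
move_arm --steps '[[[0, 0, 0.2], 0, 1], [[0, 0, 0.2], 0, 1], [[0, 0, 0], 0, 1], [[0, 0, 0], 0, 1]]'

```text
t: 10.58
ee_pos: [385.0, -205.2, 105.1]
orientation: [-1.825, -2.557, 0.0]
ft_force: [0.1, 0.1, -2.3]
width: 33.4
grasp_force: 30.0
```

Call:
move_arm --steps '[[[0, 0, 0.1], 0, 1], [[0, 0, 0.1], 0, 1], [[0, 0, 0.1], 0, 1], [[0, 0, 0], 0, 1]]'

```text
t: 10.92
ee_pos: [385.2, -205.4, 97.5]
orientation: [1.825, 2.557, 0.0]
ft_force: [-0.0, -0.3, -2.0]
width: 33.6
grasp_force: 30.0
```

Call:
move_arm --steps '[[[0, 0, 0.06], 0, 1], [[0, 0, 0.06], 0, 1], [[0, 0, 0], 0, 1], [[0, 0, 0], 0, 1]]'

```text
t: 11.25
ee_pos: [385.3, -205.4, 94.7]
orientation: [1.825, 2.557, 0.0]
ft_force: [0.1, 0.4, 1.5]
width: 33.7
grasp_force: 30.0
```

Call:
move_arm --steps '[[[0, 0, 0.05], 0, 1], [[0, 0, 0.05], 0, 1], [[0, 0, 0], 0, 1], [[0, 0, 0], 0, 1]]'

```text
t: 11.58
ee_pos: [385.3, -205.4, 92.2]
orientation: [1.825, 2.557, 0.0]
ft_force: [-0.0, 0.4, 1.4]
width: 33.6
grasp_force: 30.0
```

Call:
move_arm --steps '[[[0, 0, 0.05], 0, 1], [[0, 0, 0.05], 0, 1], [[0, 0, 0], 0, 1], [[0, 0, 0], 0, 1]]'

```text
t: 11.92
ee_pos: [385.3, -205.4, 90.4]
orientation: [1.824, 2.557, 0.0]
ft_force: [-2.5, 2.5, 15.4]
width: 33.7
grasp_force: 30.0
```

Call:
move_arm --steps '[[[0, 0, 0.05], 0, 1], [[0, 0, 0.05], 0, 1], [[0, 0, 0], 0, 1], [[0, 0, 0], 0, 1]]'

```text
t: 12.25
ee_pos: [385.6, -206.0, 89.0]
orientation: [1.823, 2.556, -0.001]
ft_force: [-7.4, 0.1, 32.2]
width: 33.5
grasp_force: 30.0
```

Hard stop reached at ~32 N (face at about 58 mm). Lifting and returning the mallet; then I'll check the pin.

Call:
move_arm --steps '[[[0, 0, -0.3], 0, 1], [[0, 0, -0.8], 0, 1], [[0, 0, -0.8], 0, 1], [[0, 0, -0.8], 0, 1], [[0, 0, -0.8], 0, 1], [[0, 0, 0], 0.97, 1], [[0, 0, 0], 0.97, 1], [[0, 0, 0], 0.97, 1], [[0, 0, 0], 0.97, 1], [[0, 0, 0], 0.97, 1], [[0, 0, 0], 0.97, 1], [[0, 0, 0], 0.97, 1], [[0, 0, 0], 0.97, 1], [[0, 0, 0], 0.97, 1], [[0, 0, 0], 0.97, 1], [[0, 0, 0], 0.97, 1], [[0, 0, 0], 0.97, 1], [[0, 0, 0], 0.97, 1], [[0, 0, 0], 0.97, 1], [[0, 0, 0], 0.97, 1]]'

```text
t: 13.92
ee_pos: [384.5, -205.0, 174.1]
orientation: [-2.987, -0.97, 0.002]
ft_force: [-1.6, 0.5, -3.1]
width: 33.7
grasp_force: 30.0
```

Call:
move_arm --steps '[[[0.73, -0.79, 0], 0, 1], [[0.73, -0.79, 0], 0, 1], [[0.73, -0.79, 0], 0, 1], [[0.73, -0.79, 0], 0, 1], [[0.73, -0.79, 0], 0, 1], [[0.73, -0.79, 0], 0, 1], [[0.73, -0.79, 0], 0, 1], [[0.73, -0.79, 0], 0, 1], [[0.73, -0.79, 0], 0, 1], [[0.73, -0.79, 0], 0, 1], [[0.73, -0.79, 0], 0, 1], [[0.73, -0.79, 0], 0, 1], [[0.73, -0.79, 0], 0, 1], [[0.73, -0.79, 0], 0, 1], [[0.73, -0.79, 0], 0, 1], [[0, 0, 0], 0, 1], [[0, 0, 0], 0, 1]]'

```text
t: 15.33
ee_pos: [430.3, 196.2, 174.0]
orientation: [2.984, 0.981, -0.002]
ft_force: [0.1, -0.5, -3.3]
width: 33.6
grasp_force: 30.0
```

Run:
```python
from h import *
to(430,195,34,36.2)
T=cams.get_image("top");S=cams.get_image("side")
def c(im,u,v,w=25,h=19): return cv2.resize(im["image"][v-h:v+h,u-w:u+w,::-1],(400,300),interpolation=cv2.INTER_CUBIC)
cv2.imwrite("pics/c5.png",np.vstack([np.hstack([c(T,380,269),c(S,362,232)]),np.hstack([c(T,175,240,50,38),c(S,260,320,50,38)])]))
```

```text
t 15.33 pos [430.3 196.2 174. ] yaw 36.4 w 33.6 F [ 0.1 -0.5 -3.3] g 30.0 tilt [-0.001 -0.    -1.   ]
mm [ -0.8   0.9 140. ] units [-0.03   0.035  5.6  ] turn 0.04
```

View pics/c5.png

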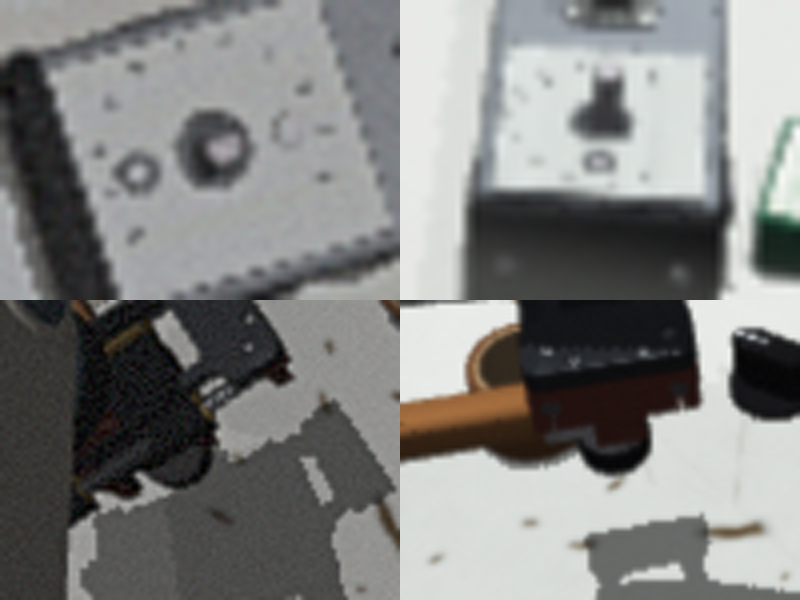

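The pin is now flush: it shows as a small ring like the second rivet, at (371.6,271.4) in top. Lowering the mallet.

Call:
move_arm --steps '[[[0, 0, 0.8], 0, 1], [[0, 0, 0.8], 0, 1], [[0, 0, 0.8], 0, 1], [[0, 0, 0.8], 0, 1], [[0, 0, 0.8], 0, 1], [[0, 0, 0.8], 0, 1], [[0, 0, 0.5], 0, 1], [[0, 0, 0.28], 0, 1], [[0, 0, 0], 0, 1], [[0, 0, 0], 0, 1]]'

```text
t: 16.27
ee_pos: [430.8, 194.8, 35.3]
orientation: [2.986, 0.975, -0.001]
ft_force: [-0.0, -0.3, -3.7]
width: 33.8
grasp_force: 30.0
```

Call:
move_arm --steps '[[[0, 0, 0.05], 0, 1], [[0, 0, 0.05], 0, 1], [[0, 0, 0], 0, 1]]'

```text
t: 16.52
ee_pos: [431.2, 195.6, 33.2]
orientation: [-2.986, -0.977, -0.002]
ft_force: [-0.8, 0.6, -3.6]
width: 33.8
grasp_force: 30.0
```

Call:
move_arm --steps '[[[0, 0, 0.05], 0, 1], [[0, 0, 0], 0, 1], [[0, 0, 0], 0, 1]]'

```text
t: 16.77
ee_pos: [430.9, 195.5, 31.6]
orientation: [-2.986, -0.977, -0.0]
ft_force: [0.0, 0.4, -3.3]
width: 33.5
grasp_force: 30.0
```

Call:
move_arm --steps '[[[0, 0, 0.04], 0, 1], [[0, 0, 0], 0, 1], [[0, 0, 0], 0, 1]]'

```text
t: 17.02
ee_pos: [431.0, 195.6, 31.0]
orientation: [-2.986, -0.977, -0.001]
ft_force: [-1.6, 0.6, 6.9]
width: 33.6
grasp_force: 30.0
```

Touched down. Release and rise.

Call:
move_arm --steps '[[[0, 0, 0], 0, 0], [[0, 0, 0], 0, 0], [[0, 0, 0], 0, 0], [[0, 0, 0], 0, 0], [[0, 0, 0], 0, 0], [[0, 0, 0], 0, 0], [[0, 0, 0], 0, 0], [[0, 0, -0.5], 0, 0], [[0, 0, -0.8], 0, 0], [[0, 0, -0.8], 0, 0], [[0, 0, -0.8], 0, 0], [[0, 0, -0.8], 0, 0], [[0, 0, -0.8], 0, 0], [[0, 0, 0], 0, 0]]'

```text
t: 18.18
ee_pos: [432.8, 196.3, 146.1]
orientation: [-2.985, -0.977, -0.009]
ft_force: [0.9, 1.4, 0.2]
width: 87.6
grasp_force: 0.0
```

Run:
```python
from h import *
to(442.5,20.2,60,1.4)
Ts=[cams.get_image("top") for _ in range(6)];S=cams.get_image("side");T=Ts[0]
A=np.mean([t["image"].astype(float) for t in Ts],0)
pin=at_z(T,371.56,271.35,58.5);fl=at_z(T,390.4,265.9,58.5);c=(pin+fl)/2;ax=(pin-fl)/np.linalg.norm(pin-fl);print(pin,fl,np.linalg.norm(pin-fl),"axis",ax,np.degrees(np.arctan2(ax[1],ax[0])))
tip=proj(T,[c[0],c[1],81]);print("centre",c,"tip px exp",tip,"pin side exp",proj(S,pin),"seen 361.4,233.0; tip side exp",proj(S,[c[0],c[1],81]))
x0,y0,k=372,259,20
I=cv2.resize(A[y0:y0+20,x0:x0+20,::-1].clip(0,255).astype(np.uint8),None,fx=k,fy=k,interpolation=cv2.INTER_CUBIC)
def circ(z,r):
    P=[proj(T,[c[0]+r*np.cos(a),c[1]+r*np.sin(a),z]) for a in np.arange(0,6.3,.2)]
    for p in P: cv2.circle(I,(int((p[0]+.5-x0)*k),int((p[1]+.5-y0)*k)),1,(0,0,255) if z>70 else (0,200,0),-1)
J=I.copy();circ(81,6);circ(58,6);cv2.imwrite("pics/c6.png",np.hstack([J,I]))
```

```text
t 18.18 pos [432.8 196.3 146.1] yaw 36.2 w 87.6 F [0.9 1.4 0.2] g 0.0 tilt [ 0.006  0.001 -1.   ]
mm [-96.8 147.6  85.8] units [-3.871  5.906  3.431] turn 6.97
[ 387.20382321 -210.0305468    58.5       ] [ 399.62681404 -250.19049967   58.5       ] 42.03751319204688 axis [-0.29552154  0.95533608  0.        ] 107.18881409508317
centre [ 393.41531862 -230.11052324   58.5       ] tip px exp [382.34228927 267.62677944] pin side exp [361.48097194 232.31081527] seen 361.4,233.0; tip side exp [362.42567723 220.46348795]
```

View pics/c6.png

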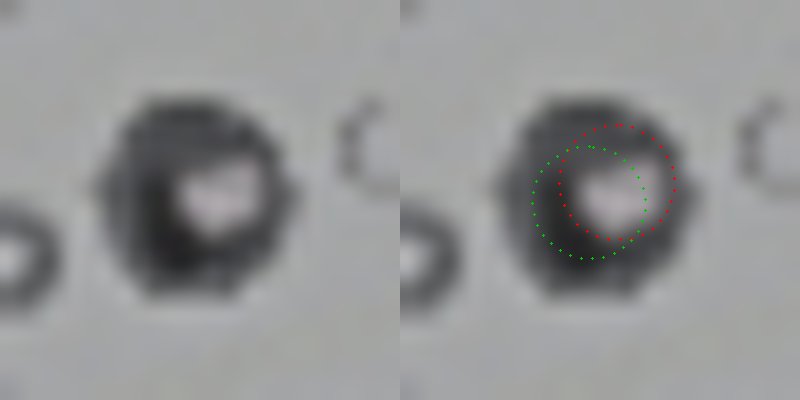

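Light D-shaped tip with its straight edge on the upper side (172,178)–(258,158) in the left half: flat facing roughly world +x. I'll fit it numerically.

Run:
```python
from h import *
from scipy.optimize import least_squares
Ts=[cams.get_image("top") for _ in range(6)];T=Ts[0]
A=np.mean([t["image"].astype(float).mean(2) for t in Ts],0)
c=np.array([393.4,-230.1]);sub=6
x0,y0,n=377,262,11
g=(np.arange(n*sub)+.5)/sub-.5
W=np.array([[at_z(T,x0+u,y0+v,81)[:2] for u in g] for v in g])-c
def model(p,r,d):
    dx,dy,a,amp,bg,gx,gy=p;X=W[...,0]-dx;Y=W[...,1]-dy
    s=lambda t:1/(1+np.exp(-t/.35))
    D=s(r-np.hypot(X,Y))*s(d-(X*np.cos(a)+Y*np.sin(a)))
    D=cv2.GaussianBlur(D,(0,0),.45*sub)
    M=bg+gx*X+gy*Y+amp*D
    return M.reshape(n,sub,n,sub).mean((1,3)),np.hypot(X,Y).reshape(n,sub,n,sub).mean((1,3))
I=A[y0:y0+n,x0:x0+n]
for r,d in((4.5,1.5),(4.5,3),(6,3),(5.2,2.2)):
  best=min((least_squares(lambda p:((model(p,r,d)[0]-I)*(np.hypot(W[...,0],W[...,1]).reshape(n,sub,n,sub).mean((1,3))<8.5)).ravel(),[0,0,a,120,60,0,0],loss="soft_l1",f_scale=10) for a in np.radians([-120,-60,0,60,120,180])),key=lambda q:q.cost)
  p=best.x;print(r,d,round(best.cost),"off",p[:2].round(2),"ang",np.degrees(p[2]).round(1),p[3:].round(1))
```

```text
4.5 1.5 3384 off [-0.6   0.16] ang 10.3 [97.8 71.8  2.9 -3.8]
4.5 3 3720 off [-1.43 -0.01] ang 8.5 [89.4 66.2  3.3 -3.7]
6 3 4899 off [-0.75  1.81] ang -15.4 [92.1 41.8  4.7 -8.2]
5.2 2.2 4192 off [-0.81  0.54] ang 7.5 [85.5 64.3  3.6 -4.6]
```

Call:
move_arm --steps '[[[-0.55, 0.845, 0], 0, 0], [[-0.55, 0.845, 0], 0, 0], [[-0.55, 0.845, 0], 0, 0], [[-0.55, 0.845, 0], 0, 0], [[-0.55, 0.845, 0], 0, 0], [[-0.55, 0.845, 0], 0, 0], [[-0.55, 0.845, 0.2], 0, 0], [[0, 0, 0.4], 1, 0], [[0, 0, 0.4], 1, 0], [[0, 0, 0.4], 1, 0], [[0, 0, 0.4], 1, 0], [[0, 0, 0.4], 1, 0], [[0, 0, 0.4], 1, 0], [[0, 0, 0.4], 1, 0], [[0, 0, 0], 0, 0], [[0, 0, 0], 0, 0]]'

```text
t: 20.17
ee_pos: [440.3, 19.3, 67.7]
orientation: [-3.141, -0.038, 0.002]
ft_force: [0.4, 0.1, -0.1]
width: 87.8
grasp_force: 0.0
```

```bash
python3 -c "
from h import *
to(442.5,20.2,9,1.4)
S=cams.get_image('side')
save(S,'c7.png',(250,240,370,330),6)
"
```

```text
t 20.17 pos [440.3  19.3  67.7] yaw 1.4 w 87.8 F [ 0.4  0.1 -0.1] g 0.0 tilt [-0.001 -0.    -1.   ]
mm [ 2.3 -0.9 58.7] units [ 0.093 -0.035  2.347] turn -0.0
```

View pics/c7.png

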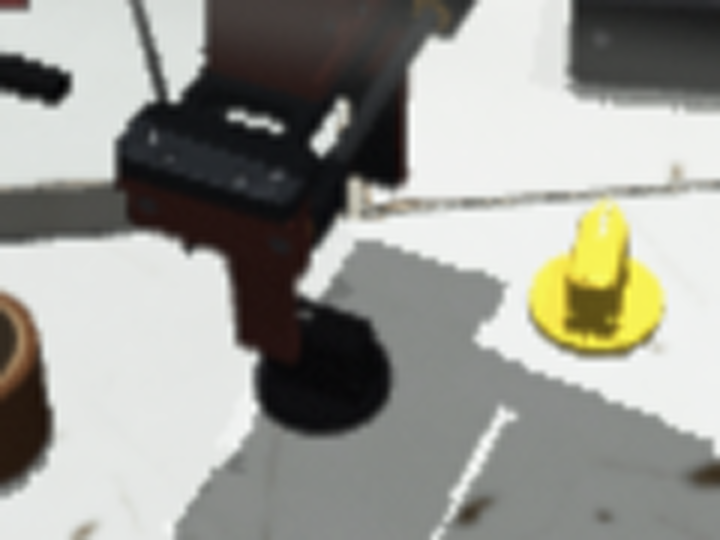

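The gripper straddles the black knob; the near finger is at (270,300) in the crop. Descend and close.

Call:
move_arm --steps '[[[0.03, -0.01, 0.78], 0, 0], [[0.03, -0.01, 0.78], 0, 0], [[0.03, -0.01, 0.78], 0, 0], [[0, 0, 0], 0, 0], [[0, 0, 0], 0, 0.6], [[0, 0, 0], 0, 1], [[0, 0, 0], 0, 1], [[0, 0, 0], 0, 1], [[0, 0, 0], 0, 1], [[0, 0, 0], 0, 1], [[0, 0, 0], 0, 1], [[0, 0, 0], 0, 1], [[0, 0, 0], 0, 1], [[0, 0, 0], 0, 1], [[0, 0, 0], 0, 1], [[0, 0, 0], 0, 1], [[0, 0, 0], 0, 1], [[0, 0, 0], 0, 1]]'

```text
t: 21.72
ee_pos: [442.8, 20.1, 9.4]
orientation: [3.141, 0.034, -0.0]
ft_force: [-0.1, 0.0, -0.5]
width: 19.8
grasp_force: 30.0
```

Call:
move_arm --steps '[[[0, 0, 0], 0, 1], [[0, 0, -0.4], 0, 1], [[0, 0, -0.8], 0, 1], [[0, 0, -0.8], 0, 1], [[0, 0, -0.8], 0, 1], [[0, 0, -0.8], 0, 1], [[0, 0, -0.8], 0, 1], [[0, 0, -0.8], 0, 1], [[0, 0, 0], 0, 1]]'

```text
t: 22.47
ee_pos: [444.9, 20.1, 143.1]
orientation: [-3.141, -0.034, -0.01]
ft_force: [1.1, 0.7, 1.0]
width: 19.5
grasp_force: 30.0
```

```bash
python3 -c "
from h import *
to(392.9,-230,130,10)
T=cams.get_image('top');S=cams.get_image('side')
p=ctrl.get_obs()['ee_pos']
print(proj(T,[p[0],p[1],p[2]+27]),proj(S,[p[0],p[1],p[2]-9]))
def c(im,u,v): return cv2.resize(im['image'][v-30:v+30,u-25:u+25,::-1],(400,480),interpolation=cv2.INTER_CUBIC)
u,v=map(int,proj(T,p));a,b=map(int,proj(S,p));print(u,v,a,b)
cv2.imwrite('pics/c8.png',np.hstack([c(T,u,v),c(S,a,b)]))
"
```

```text
t 22.47 pos [444.9  20.1 143.1] yaw 1.2 w 19.5 F [1.1 0.7 1. ] g 30.0 tilt [ 0.006  0.    -1.   ]
mm [-57.5 249.   12.8] units [-2.298  9.958  0.51 ] turn -1.75
[257.9031316  235.20438627] [301.27088271 261.29401697]
259 237 301 258
```

View pics/c8.png

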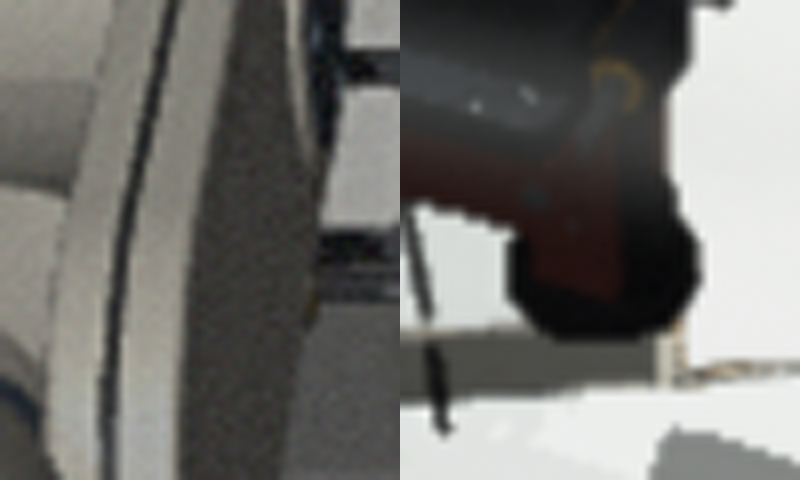

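Knob held as predicted (skirt centre u≈301.1 vs 301.3). Moving over the shaft.

Call:
move_arm --steps '[[[-0.22, 0.99, 0], 0, 1], [[-0.22, 0.99, 0], 0, 1], [[-0.22, 0.99, 0], 0, 1], [[-0.22, 0.99, 0], 0, 1], [[-0.22, 0.99, 0], 0, 1], [[-0.22, 0.99, 0], 0, 1], [[-0.22, 0.99, 0], 0, 1], [[-0.22, 0.99, 0], 0, 1], [[-0.22, 0.99, 0], 0, 1], [[-0.22, 0.99, 0], 0, 1], [[0, 0, 0.5], -0.9, 1], [[0, 0, 0.5], -0.85, 1], [[0, 0, 0.2], 0, 1], [[0, 0, 0.2], 0, 1], [[0, 0, 0], 0, 1], [[0, 0, 0], 0, 1]]'

```text
t: 23.9
ee_pos: [393.0, -228.1, 104.1]
orientation: [-3.129, -0.272, 0.001]
ft_force: [-0.7, 0.2, -0.4]
width: 20.0
grasp_force: 30.0
```

```bash
python3 -c "
from h import *
to(392.9,-230,93,10)"
```

```text
t 23.9 pos [ 393.  -228.1  104.1] yaw 9.9 w 20.0 F [-0.7  0.2 -0.4] g 30.0 tilt [-0.001 -0.001 -1.   ]
mm [-0.4  1.8 11.1] units [-0.016  0.074  0.443] turn -0.01
```

Call:
move_arm --steps '[[[0, 0.07, 0.2], 0, 1], [[0, 0, 0.2], 0, 1], [[0, 0, 0.04], 0, 1], [[0, 0, 0], 0, 1], [[0, 0, 0], 0, 1]]'

```text
t: 24.32
ee_pos: [393.4, -230.2, 93.4]
orientation: [-3.13, -0.273, 0.0]
ft_force: [0.1, -0.1, -0.8]
width: 19.9
grasp_force: 30.0
```

Call:
move_arm --steps '[[[0, 0, 0.06], 0, 1], [[0, 0, 0.06], 0, 1], [[0, 0, 0], 0, 1], [[0, 0, 0], 0, 1]]'

```text
t: 24.65
ee_pos: [393.4, -230.3, 90.4]
orientation: [-3.13, -0.273, 0.0]
ft_force: [0.3, 0.1, -0.8]
width: 19.5
grasp_force: 30.0
```

Call:
move_arm --steps '[[[0, 0, 0.05], 0, 1], [[0, 0, 0.05], 0, 1], [[0, 0, 0], 0, 1], [[0, 0, 0], 0, 1]]'

```text
t: 24.98
ee_pos: [393.4, -230.3, 87.9]
orientation: [-3.13, -0.273, 0.0]
ft_force: [-0.4, 0.4, -0.5]
width: 20.1
grasp_force: 30.0
```

Call:
move_arm --steps '[[[0, 0, 0.05], 0, 1], [[0, 0, 0.05], 0, 1], [[0, 0, 0], 0, 1], [[0, 0, 0], 0, 1]]'

```text
t: 25.32
ee_pos: [393.6, -230.4, 85.4]
orientation: [3.129, 0.273, 0.0]
ft_force: [1.1, -1.1, -1.0]
width: 19.8
grasp_force: 30.0
```

Call:
move_arm --steps '[[[0, 0, 0.06], 0, 1], [[0, 0, 0.06], 0, 1], [[0, 0, 0], 0, 1], [[0, 0, 0], 0, 1]]'

```text
t: 25.65
ee_pos: [393.6, -230.4, 82.3]
orientation: [3.129, 0.273, 0.0]
ft_force: [0.9, -1.3, -1.9]
width: 19.6
grasp_force: 30.0
```

Call:
move_arm --steps '[[[0, 0, 0.06], 0, 1], [[0, 0, 0.06], 0, 1], [[0, 0, 0], 0, 1], [[0, 0, 0], 0, 1]]'

```text
t: 25.98
ee_pos: [393.6, -230.4, 79.4]
orientation: [3.129, 0.273, 0.0]
ft_force: [1.3, -2.8, -2.8]
width: 19.8
grasp_force: 30.0
```

Call:
move_arm --steps '[[[0, 0, 0.06], 0, 1], [[0, 0, 0.06], 0, 1], [[0, 0, 0], 0, 1], [[0, 0, 0], 0, 1]]'

```text
t: 26.32
ee_pos: [393.6, -230.4, 76.3]
orientation: [3.129, 0.273, 0.0]
ft_force: [2.0, -3.0, -1.2]
width: 19.5
grasp_force: 30.0
```

Call:
move_arm --steps '[[[0, 0, 0.06], 0, 1], [[0, 0, 0.06], 0, 1], [[0, 0, 0], 0, 1], [[0, 0, 0], 0, 1]]'

```text
t: 26.65
ee_pos: [393.6, -230.4, 73.5]
orientation: [3.129, 0.273, 0.0]
ft_force: [0.8, -3.1, 2.0]
width: 19.7
grasp_force: 30.0
```

Call:
move_arm --steps '[[[0, 0, 0.06], 0, 1], [[0, 0, 0.04], 0, 1], [[0, 0, 0], 0, 1], [[0, 0, 0], 0, 1]]'

```text
t: 26.98
ee_pos: [393.7, -230.4, 71.1]
orientation: [3.129, 0.273, 0.001]
ft_force: [0.7, -3.2, 3.9]
width: 19.9
grasp_force: 30.0
```

Spring contact begins where expected (~74.4). Press to the stop.

Call:
move_arm --steps '[[[0, 0, 0.04], 0, 1], [[0, 0, 0.04], 0, 1], [[0, 0, 0], 0, 1], [[0, 0, 0], 0, 1]]'

```text
t: 27.32
ee_pos: [393.7, -230.4, 69.2]
orientation: [3.129, 0.273, 0.001]
ft_force: [-1.2, -1.8, 6.6]
width: 20.1
grasp_force: 30.0
```

Call:
move_arm --steps '[[[0, 0, 0.04], 0, 1], [[0, 0, 0.03], 0, 1], [[0, 0, 0], 0, 1], [[0, 0, 0], 0, 1]]'

```text
t: 27.65
ee_pos: [393.8, -230.5, 68.7]
orientation: [3.129, 0.273, 0.001]
ft_force: [-3.8, 0.1, 27.7]
width: 19.9
grasp_force: 30.0
```

Hard stop at the expected height (27.7 N). A quick settle and check before handing in.

Call:
move_arm --steps '[[[0, 0, 0], 0, 1], [[0, 0, 0], 0, 1], [[0, 0, 0], 0, 1], [[0, 0, 0], 0, 1], [[0, 0, 0], 0, 1], [[0, 0, 0], 0, 1]]'

```text
t: 28.15
ee_pos: [393.8, -230.5, 68.7]
orientation: [3.129, 0.273, 0.001]
ft_force: [-3.2, -0.9, 25.9]
width: 19.6
grasp_force: 30.0
```

```bash
python3 -c "
from h import *
S=cams.get_image('side')
save(S,'c9.png',(190,160,420,390),2.6)
to(393,-230,69.4,10)
"
```

```text
t 28.2 pos [ 393.8 -230.5   68.7] yaw 10.0 w 19.9 F [-3.3 -0.5 25.9] g 30.0 tilt [ 0.001  0.001 -1.   ]
mm [-0.7 -0.6 -0.7] units [-0.028 -0.025 -0.029] turn -0.0
```

View pics/c9.png

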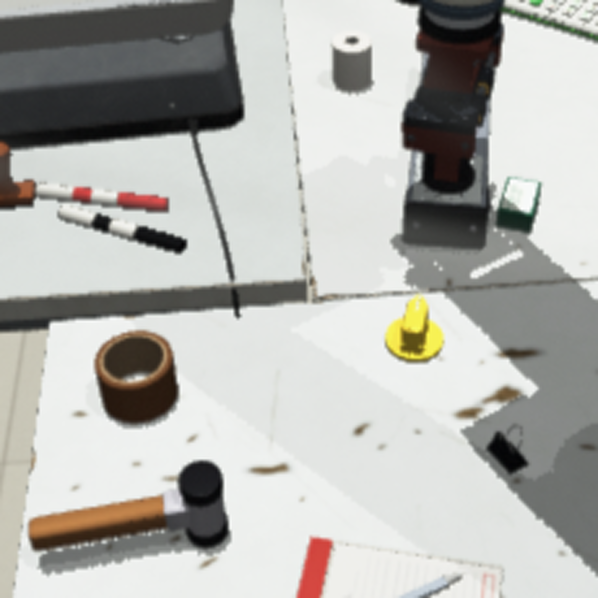

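The mallet stands on its head at (200,500), the knob is down on the sealer plate at (450,175), and the bystanders are untouched. Handing in.

```bash
python3 -c "
from h import *
print(ctrl.close_job())"
```

```text
the job is handed in; nothing more can be done
None
```

The job is handed in: the mallet drove the pin flush and is back standing on the table, and the fingers hold the knob on the D-shaft, pressed to the stop at about 26 N (28.2 s used); the bystanders and yellow look-alike were not touched.

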